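# Unstack the tube blocks into their warmers

### The job

The four clean aluminium tube blocks are stacked on the bench: take the stack apart and set each block flat in the recess of the warmer that has its shape, the long one, the square one, the round one and the narrow one each in its own. Do not tip any block over, and leave the beaker and the blue tube rack where they stand.

Things in the scene. Friction and masses are not known exactly. Their poses are not given: they have to be found in the camera images.
- long_block_mid (a point): The long tube block, lowest of the stack: 60 mm along its x, 100 mm along its y, 15 holes. Bare aluminium, 40 mm high, about 500 g, dark tube holes in the top, plain upright sides. The point is its centre, half-way up; z is up. Fingertips 8 to 20 mm above its underside clear the block below and the warmer's rim.
- square_block_mid (a point): The square tube block, second from the bottom, lying on the long block: 56 mm by 56 mm, 4 large holes. Bare aluminium, 40 mm high, about 260 g, dark tube holes in the top, plain upright sides. The point is its centre, half-way up; z is up. Fingertips 8 to 20 mm above its underside clear the block below and the warmer's rim.
- round_block_mid (a point): The round tube block, third from the bottom, standing on the square block: a cylinder of 48 mm diameter, 6 holes in a circle. Bare aluminium, 40 mm high, about 160 g, dark tube holes in the top, plain upright sides. The point is its centre, half-way up; z is up. Fingertips 8 to 20 mm above its underside clear the block below and the warmer's rim.
- bar_block_mid (a point): The narrow tube block, on top of the stack: 24 mm along its x, 44 mm along its y, 3 holes in a row. Bare aluminium, 40 mm high, about 100 g, dark tube holes in the top, plain upright sides. The point is its centre, half-way up; z is up. Fingertips 8 to 20 mm above its underside clear the block below and the warmer's rim.
- long_warmer_seat (a point): The warmer for the long block: a low white tray, 92 mm along its x by 132 mm along its y, with a recess of 76 by 116 mm. Fixed. Its white rim, 8 mm wide, stands 5 mm above the dark recess floor (14 mm above the bench). A grey console with a dial, 18 mm high, sticks out 18 mm on its -x side. The point is the centre of the recess floor; z is up. The block has 8 mm to spare on every side.
- square_warmer_seat (a point): The warmer for the square block: a low white tray, 88 by 88 mm, with a recess of 72 by 72 mm, sides along its x and y. Fixed. Its white rim, 8 mm wide, stands 5 mm above the dark recess floor (14 mm above the bench). A grey console with a dial, 18 mm high, sticks out 18 mm on its -x side. The point is the centre of the recess floor; z is up. The block has 8 mm to spare on every side.
- round_warmer_seat (a point): The warmer for the round block: a low round white tray, 80 mm in diameter, with a round recess of 64 mm. Fixed. Its white rim, 8 mm wide, stands 5 mm above the dark recess floor (14 mm above the bench). A grey console with a dial, 18 mm high, sticks out 18 mm on its -x side. The point is the centre of the recess floor; z is up. The block has 8 mm to spare on every side.
- bar_warmer_seat (a point): The warmer for the narrow block: the smallest white tray, 56 mm along its x by 76 mm along its y, with a recess of 40 by 60 mm. Fixed. Its white rim, 8 mm wide, stands 5 mm above the dark recess floor (14 mm above the bench). A grey console with a dial, 18 mm high, sticks out 18 mm on its -x side. The point is the centre of the recess floor; z is up. The block has 8 mm to spare on every side.
- beaker_mid (a point): A bystander: a small empty glass beaker, 42 mm in diameter, 55 mm high, 60 g, loose on the bench on the far side of the work area. The point is its centre, half-way up. Leave it alone.
- tube_rack_mid (a point): A bystander: a blue rack of capped sample tubes, 50 mm along its x, 110 mm along its y, 82 mm high over the caps, loose on the bench to the left. The point is on its middle axis, 25 mm above the bench. Leave it alone.
Things that resemble listed ones, but are neither listed nor needed, are in the scene too. Leave any orange or purple look-alike of the part that bears square_block_mid alone.

How it is judged:
By the outcome, as a careful person would: the job done as asked, in the order asked, and still so for the second after the job is handed in, with the robot touching nothing.
It also fails if it takes over 120 s, if anything falls off the work surface, if the arm or the gripper's body presses on something with over 40 N, if the wrist force passes 120 N, or if a joint passes its speed limit or range.

### The arm

A 7-joint arm with a two-finger parallel gripper is mounted at the origin on the work surface. World frame = base frame: x ahead of the robot, y to its left, z up, the work surface at z = 0. Lengths are in m, angles in rad, forces in N, time in s.
With the tool pointing down it reaches from about 0.4 to 0.875 m from the base axis. Payload 19.3 kg.
Tool frame: the origin (TCP) lies midway between the tips of the shut fingers; the grasp point (between the pads) lies 19 mm behind it; z points along the fingers, y is the direction in which the jaws open and shut (so a half turn about z gives the same grasp; the last joint's range is limited). The gripper opens to 85 mm and grips with 20 to 120 N. Pads are 22 mm wide; open, the fingers measure 114 mm over their backs; the gripper's body (76 mm by 85 mm) begins 54 mm behind the grasp point. The pads swing forward as they close: fully open they stand 13 mm farther back than shut.
Start: joints at [1.154, 0.521, -0.036, 1.599, 0.021, 1.021, -0.113], TCP at [0.212, -0.588, 0.231] pointing down, gripper open.
Joint ranges: [-2.91, 2.91], [-0.3, 2.13], [-1.5, 1.42], [0.17, 2.43], [-1.26, 4.41], [0.16, 1.93], [-2.52, 2.52]. Speed limits (rad/s): [1.89, 1.89, 2.39, 2.39, 3.01, 3.01, 3.01].

### API

Orientations are given as [roll, pitch, yaw] about the fixed x, y, z axes, in that order (R = Rz(yaw) Ry(pitch) Rx(roll)).
In Python, from workcell import bot gives the robot as it stands.
- The arm moves only by the tool servo_tool, never from a script. Its argument "plan" is a list of rows, each a list of 5 numbers: the shift along the world's x, y, z in mm, then the turn about the world's z in rad, then the gripper's target within -1 to 1 (shut at 1, half-way at 0, fully open at -1). In form: [[tx, ty, tz, yaw, jaw], ...]. A call has exactly 10 rows; each row is the pose to reach, as a shift and turn from the pose commanded when the call began; what a row does not reach only later rows make up. A row lasts 1/12 s, in which the tool goes at most 41.7 mm and 7.16 degrees, less where a joint would pass 70% of its speed; a pose out of reach is approached as far as the arm can. A call with a gripper value outside its range is refused whole. The fingers move at their own pace and stop on an object; "squeeze" is the grip in N (left out, the last holds). Time passes only in rows, so rows that repeat a pose let the fingers close, or fill a call up. It gives the time, the measured TCP pose, the force and the opening at its end, in the units of the state.
- bot.observe(): the state, without advancing time (a new reading comes with each control period).
- bot.grab_frame(name): name is "side" or "top" or "wrist"; returns the picture (400x640x3 uint8, blue, green, red); there is no depth.
- bot.calibration(name): a dict with "fx", "fy", "cx", "cy" (pixels), "T" (4x4, takes a point from camera to world coordinates). Camera axes: x right, y down, z forward; pixel columns grow to the right and rows downward; lengths in m; the calibration is good to about 2 mm. The wrist camera is an equidistant fisheye: a pixel r from the principal point sees the ray r / f radians off the axis. A picture is of the moment at which its call begins: read the wrist's pose just before it. calibration takes no time and is no camera call; for the wrist camera it gives the pose at the moment of the call.
- bot.job_done(): hands the job in, once; it reports no verdict.
The state is a dict: "clock": time; "qpos": joint angles; "qd": joint speeds; "joint_efforts": joint torques, N m; "position": TCP position; "tool_rot": TCP orientation; "force": force on the tool from outside, world axes, zero at the start; "moment": the same for the moment, N m; "grip_width": finger opening in m.
Only numpy, scipy, OpenCV 4.12 (cv2) and the standard library are available. Lean on these libraries where they do the work, as an engineer would, in place of code of your own. Each camera call takes 0.05 s, during which the arm holds its last target.

## Working session

There is one attempt and no reset: what is moved stays moved. The work goes in short steps, Python scripts to look and compute and a tool call to move; the robot and the scene stay as the last step left them, time stands still between calls to the robot, and variables do not carry over. Pictures are saved under pics/ and viewed, and the job is handed in when it is done.

Besides the shell and the picture viewer there is one more tool, called after ">>>" as name(argument=value, ...) on one line, values as JSON. servo_tool: Moves the arm, as the interface text tells. Its arguments: {"type":"object","properties":{"plan":{"type":"array","items":{"type":"array","items":{"type":"number"}}},"squeeze":{"type":"number"}},"required":["plan"]}

```bash
mkdir -p pics; python3 - <<'E'
from workcell import bot
import cv2,numpy as np
for n in ["side","top","wrist"]:
    c=bot.calibration(n); print(n,c["fx"],c["fy"],c["cx"],c["cy"]); print(np.round(c["T"],3))
    cv2.imwrite(f"pics/{n}0.png",bot.grab_frame(n))
print(bot.observe())
E
```

```text
side 473.67572405888484 473.67572405888484 323.806882695672 204.62487420630418
[[-0.704 -0.478  0.526  0.016]
 [-0.71   0.467 -0.527  0.63 ]
 [ 0.006 -0.744 -0.668  0.882]
 [ 0.     0.     0.     1.   ]]
top 421.9264455226498 421.9264455226498 317.6828441494075 196.36401777329664
[[ 0.03  -0.995  0.092  0.49 ]
 [-0.999 -0.028  0.017  0.022]
 [-0.014 -0.093 -0.996  1.26 ]
 [ 0.     0.     0.     1.   ]]
wrist 309.70691628693146 309.70691628693146 324.04708899593936 200.49018988147023
[[ 0.339 -0.903 -0.262  0.278]
 [-0.941 -0.326 -0.094 -0.564]
 [-0.001  0.279 -0.96   0.374]
 [ 0.     0.     0.     1.   ]]
{'clock': 0.15, 'qpos': array([ 1.15380224,  0.52187012, -0.03630232,  1.59984219,  0.02119353,
        1.02106815, -0.11280187]), 'qd': array([ 0.00016295, -0.00205925, -0.00101341, -0.00269272, -0.00061309,
       -0.00068168, -0.00088622]), 'joint_efforts': array([ 1.15854076e-03, -9.27381492e+01,  1.98017612e+00, -3.70057011e+01,
        1.79576792e-02,  6.33319098e-03,  4.55598951e-06]), 'position': array([ 0.21231313, -0.58759237,  0.23087505]), 'tool_rot': array([-3.14079160e+00,  5.84955253e-05,  3.46754131e-01]), 'force': array([-0.40994451, -0.55017962, -0.27103569]), 'moment': array([-0.02012618, -0.02794279,  0.0026801 ]), 'grip_width': 0.08537229710539003}
```

View pics/top0.png

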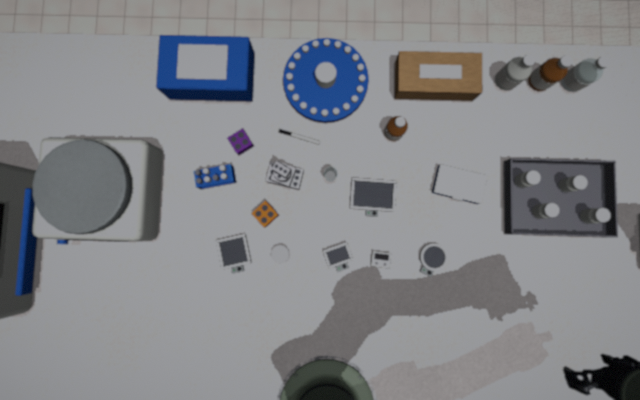

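View pics/side0.png

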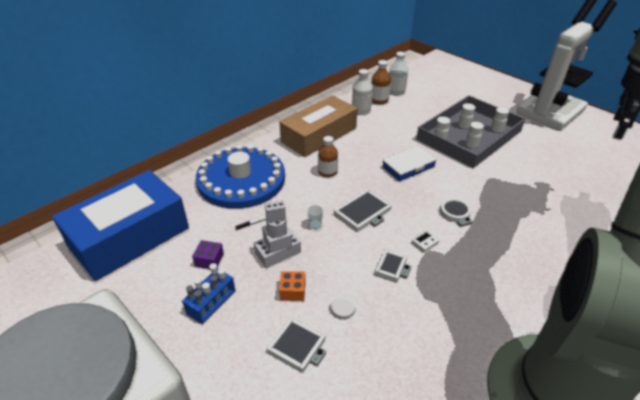

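View pics/wrist0.png

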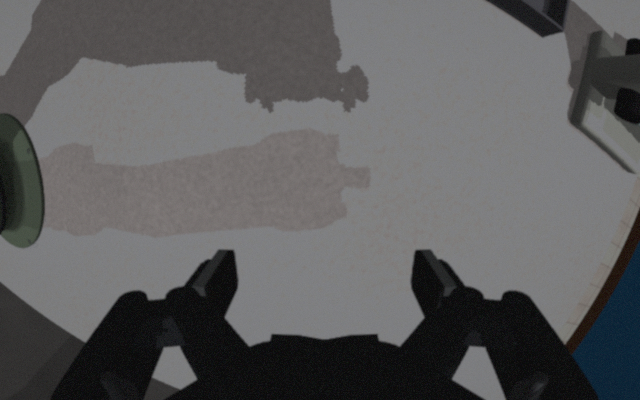

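```bash
python3 - <<'E'
import cv2
a=cv2.imread("pics/top0.png")
cv2.imwrite("pics/topz1.png",cv2.resize(a[120:280,180:340],None,fx=3.75,fy=3.75,interpolation=cv2.INTER_CUBIC))
cv2.imwrite("pics/topz2.png",cv2.resize(a[160:290,310:460],None,fx=4,fy=4,interpolation=cv2.INTER_CUBIC))
b=cv2.imread("pics/side0.png")
cv2.imwrite("pics/sidez1.png",cv2.resize(b[180:380,170:360],None,fx=3,fy=3,interpolation=cv2.INTER_CUBIC))
E
```

```text
(no output)
```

View pics/topz1.png

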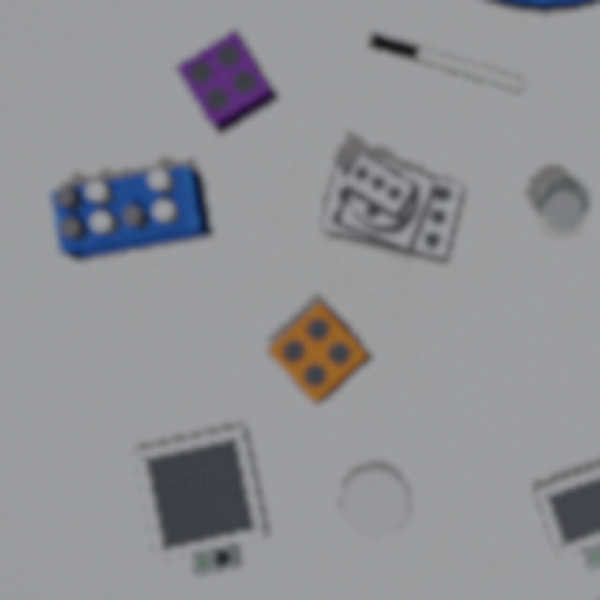

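View pics/topz2.png

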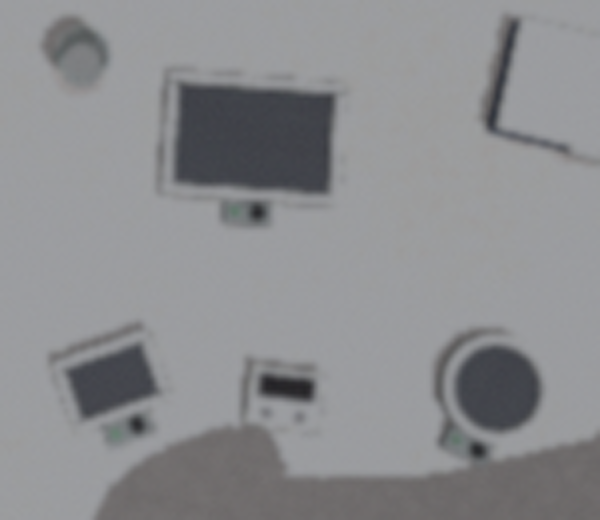

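View pics/sidez1.png

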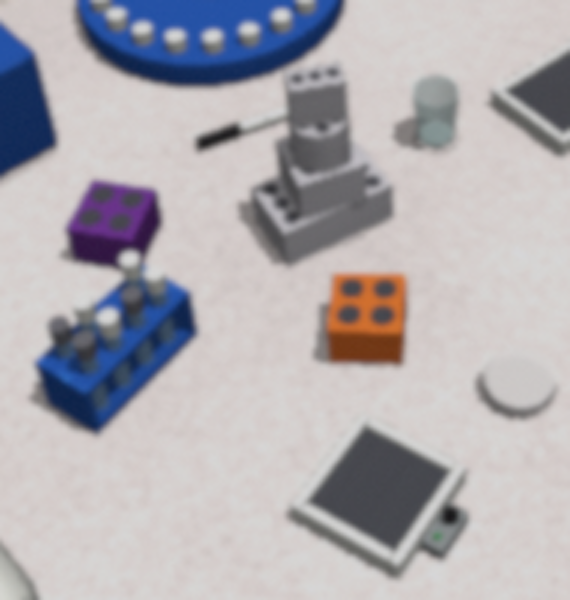

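```bash
cat > h.py <<'E'
import numpy as np,cv2
from workcell import bot
def rays(n,px,C=None):
    C=C or bot.calibration(n); px=np.atleast_2d(np.asarray(px,float)); T=np.array(C["T"])
    u=(px[:,0]-C["cx"])/C["fx"]; v=(px[:,1]-C["cy"])/C["fy"]
    if n=="wrist":
        r=np.hypot(u,v); s=np.where(r>1e-9,np.sin(r)/np.maximum(r,1e-9),1); d=np.stack([u*s,v*s,np.cos(r)],1)
    else: d=np.stack([u,v,np.ones_like(u)],1)
    return T[:3,3],d@T[:3,:3].T
def plane(n,px,z,C=None):
    o,d=rays(n,px,C); return o+d*((z-o[2])/d[:,2])[:,None]
def proj(n,P,C=None):
    C=C or bot.calibration(n); T=np.array(C["T"]); p=(np.atleast_2d(P)-T[:3,3])@T[:3,:3]
    if n=="wrist":
        a=np.arctan2(np.hypot(p[:,0],p[:,1]),p[:,2]); b=np.arctan2(p[:,1],p[:,0])
        return np.stack([C["cx"]+C["fx"]*a*np.cos(b),C["cy"]+C["fy"]*a*np.sin(b)],1)
    return np.stack([C["cx"]+C["fx"]*p[:,0]/p[:,2],C["cy"]+C["fy"]*p[:,1]/p[:,2]],1)
def rect(P):
    (c,(w,h),a)=cv2.minAreaRect((P[:,:2]*1000).astype(np.float32)); return np.round(c,1),round(w,1),round(h,1),round(a,1)
E
python3 - <<'E'
from h import *
a=cv2.imread("pics/top0.png"); g=a.max(2)
s=cv2.imread("pics/side0.png")
m=(g<95).astype(np.uint8)
n,l,st,c=cv2.connectedComponentsWithStats(m)
for name,(x,y) in dict(sq=(235,250),bar=(338,255),long=(373,195),rnd=(433,257)).items():
    k=l[y,x]; mm=(l==k).astype(np.uint8)
    ct=max(cv2.findContours(mm,0,1)[0],key=cv2.contourArea)[:,0,:]
    P=plane("top",ct,0.009); print(name,st[k],rect(P), np.round(plane("top",c[k],0.009)*1000,1))
    m2=cv2.boundingRect(ct)
print(proj("side",plane("top",[(235,250),(338,255),(373,195),(433,257)],0.009)))
# stack rough
for nme,px,z in [("bar",(281,171),.16),("long",(285,178),.04),("orange",(265,213),.04),("purple",(240,141),.04),("beaker",(328,175),.0)]:
    print(nme,np.round(plane("top",px,z)*1000))
E
```

```text
sq [220 238  27  28 533] (array([436.1, 288.2]), 67.7, 67.8, 14.6) [[435.9 288.2   9. ]]
bar [327 247  22  17 232] (array([434.6, -20.6]), 35.9, 54.9, 20.2) [[434.5 -20.5   9. ]]
long [354 181  39  27 906] (array([ 617.2, -121.3]), 111.9, 71.4, 87.3) [[ 617.  -121.4    9. ]]
rnd [424 247  21  20 325] (array([ 438.1, -303.5]), 56.9, 56.3, 46.0) [[ 438.3 -303.     9. ]]
[[296.58023044 341.17718485]
 [391.14501214 264.8761193 ]
 [362.98460204 209.53133476]
 [455.057683   210.05564204]]
bar [[656. 139. 160.]]
long [[654. 139.  40.]]
orange [[550. 193.  40.]]
purple [[760. 276.  40.]]
beaker [[672.  14.   0.]]
```

>>> servo_tool(plan=[[15,25,40,0,-1],[30,55,80,0.03,-1],[50,90,90,0.07,-1],[70,125,90,0.12,-1],[90,160,90,0.17,-1],[110,195,90,0.22,-1],[130,230,90,0.27,-1],[150,265,90,0.31,-1],[170,300,90,0.35,-1],[190,335,90,0.4,-1]], squeeze=60)

```text
clock: 0.98
position: [0.4004, -0.2553, 0.3214]
tool_rot: [3.141, 0.0, 0.748]
force: [1.6, -1.6, 1.0]
grip_width: 0.0853
```

>>> servo_tool(plan=[[20,35,0,0.03,-1],[40,70,0,0.06,-1],[60,105,0,0.1,-1],[80,140,0,0.14,-1],[100,175,0,0.18,-1],[120,210,0,0.22,-1],[140,245,0,0.25,-1],[160,280,0,0.28,-1],[180,320,0,0.3,-1],[200,350,0,0.3,-1]])

```text
clock: 1.82
position: [0.6002, 0.0953, 0.3212]
tool_rot: [-3.141, -0.0, 1.049]
force: [0.4, -1.2, -0.1]
grip_width: 0.0854
```

```bash
python3 - <<'E'
from h import *
C=bot.calibration("wrist"); im=bot.grab_frame("wrist"); import pickle; pickle.dump(C,open("w1.pkl","wb"))
cv2.imwrite("pics/w1.png",im); o=bot.observe(); print(o["clock"],o["position"],o["tool_rot"],o["qpos"])
cv2.imwrite("pics/top1.png",bot.grab_frame("top"))
E
```

```text
1.8667 [0.60230017 0.10223834 0.32057754] [-3.13938597 -0.00352354  1.05339365] [ 0.08290284  0.4595102  -0.50942066  1.50698518  0.22708171  1.2336032
 -0.97466164]
```

View pics/w1.png

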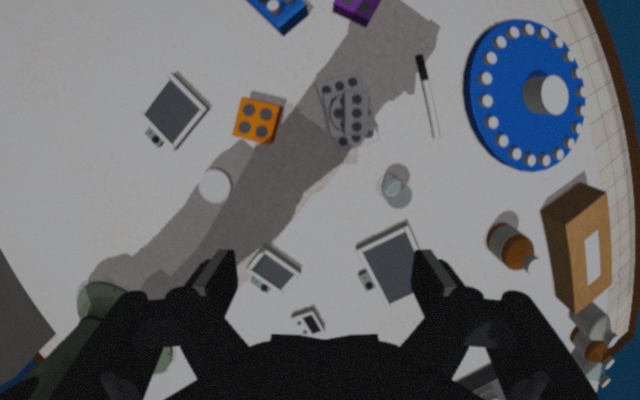

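```bash
python3 - <<'E'
from h import *
im=cv2.imread("pics/w1.png")
z=cv2.resize(im[60:165,300:400],None,fx=5.6,fy=5.6,interpolation=cv2.INTER_CUBIC); z=cv2.convertScaleAbs(z,alpha=1.8)
cv2.imwrite("pics/w1z.png",z)
b=cv2.imread("pics/side0.png"); cv2.imwrite("pics/s0z.png",cv2.resize(b[190:280,240:320],None,fx=6.6,fy=6.6,interpolation=cv2.INTER_CUBIC))
E
```

```text
(no output)
```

View pics/w1z.png

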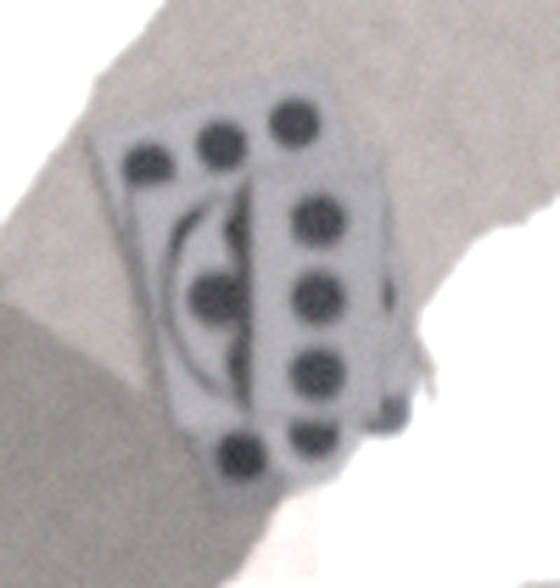

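View pics/s0z.png

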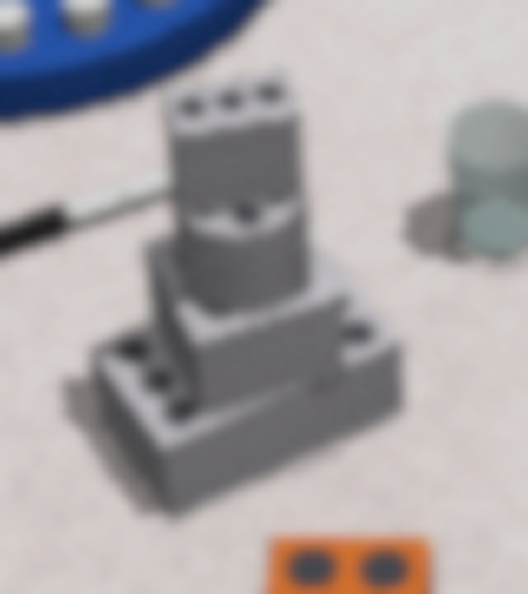

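```bash
python3 - <<'E'
from h import *
import pickle; C=pickle.load(open("w1.pkl","rb"))
f=lambda L,z: plane("wrist",[(x/5.6-.4+300,y/5.6-.4+60) for x,y in L],z,C)[:,:2]*1000
ang=lambda P:np.degrees(np.arctan2(*(P[-1]-P[0])[::-1]))
b=f([(318,219),(318,296),(317,374)],.16); print("bar",b.round(1),b.mean(0).round(1),ang(b))
l=f([(148,165),(221,146),(294,122)],.04); print("long row",l.round(1),ang(l))
print("long corner row", f([(241,456),(313,437),(390,410)],.04).round(1))
q=f([(127,190),(178,430)],.08); print("sq left",q.round(1),ang(q))
r=f([(218,298)],.12);print("rnd hole",r.round(1))
# triangulated from top view
a=cv2.imread("pics/top0.png")
t=lambda L,z: plane("top",[(x/3.75-.35+180,y/3.75-.35+120) for x,y in L],z)[:,:2]*1000
b=t([(362,175),(379,184),(397,195)],.16);print("bar top",b.round(1),b.mean(0),ang(b))
print("long row top",t([(440,192),(436,216),(432,240)],.04).round(1))
s=lambda L,z: plane("side",[(x/6.6-.42+240,y/6.6-.42+190) for x,y in L],z)[:,:2]*1000
b=s([(193,104),(232,99),(271,93)],.16);print("bar side",b.round(1),b.mean(0),ang(b))
print("long row side",s([(133,349),(158,380),(181,410)],.04).round(1))
E
```

```text
bar [[668.5 153.3]
 [661.9 141.5]
 [655.  129.6]] [661.8 141.5] -119.78875243241392
long row [[652.9 183.6]
 [670.5 179. ]
 [688.8 175.6]] -12.522361545170956
long corner row [[637.  110.5]
 [654.7 105.9]
 [674.6 102.6]]
sq left [[644.4 178.5]
 [627.5 126.8]] -108.07190781281273
rnd hole [[648.1 148.8]]
bar top [[668.3 152.1]
 [662.3 139.9]
 [654.8 126.9]] [661.79272117 139.61549954] -118.25479762416776
long row top [[676.1 104.9]
 [657.1 107.4]
 [638.3 109.9]]
bar side [[670.4 151.2]
 [662.9 140. ]
 [655.9 128.3]] [663.05638159 139.82451782] -122.22319330184007
long row side [[690.2 174.5]
 [671.6 177.9]
 [654.3 181.3]]
```

>>> servo_tool(plan=[[15,11,0,0,-1],[30,22,-15,0,-1],[45,33,-40,0,-1],[60,43,-70,0,-1],[60,43,-95,0,-1],[60,43,-110,0,-1],[60,43,-110,0,-1],[60,43,-110,0,-1],[60,43,-110,0,-1],[60,43,-110,0,-1]])

```text
clock: 2.75
position: [0.6605, 0.1358, 0.2129]
tool_rot: [3.14, -0.001, 1.046]
force: [-0.0, -0.1, -0.2]
grip_width: 0.0852
```

```bash
python3 - <<'E'
from h import *
o=bot.observe(); print(o["clock"],o["position"],o["tool_rot"],o["force"])
cv2.imwrite("pics/w2.png",bot.grab_frame("wrist"))
E
```

```text
2.75 [0.66047671 0.13580404 0.21293949] [ 3.14001225e+00 -1.35627626e-03  1.04636065e+00] [-0.02532196 -0.09838142 -0.20511849]
```

View pics/w2.png

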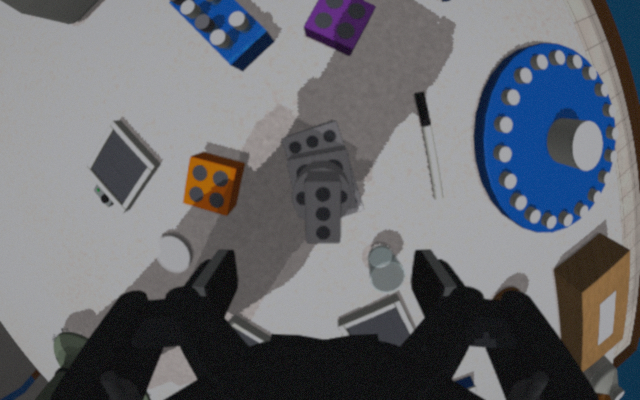

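```bash
python3 - <<'E'
from h import *
P=plane("wrist",[(322.5,193.5),(322.5,214),(323,233)],.16); print(P.mean(0),P)
o=bot.observe();print(o["position"])
E
```

```text
[0.66080403 0.14018833 0.16      ] [[0.66774092 0.15233797 0.16      ]
 [0.66062914 0.14011179 0.16      ]
 [0.65404202 0.12811524 0.16      ]]
[0.66042353 0.13575588 0.21281024]
```

>>> servo_tool(plan=[[1,4.5,0,0,-1],[1,4.5,-20,0,-1],[1,4.5,-40,0,-1],[1,4.5,-60,0,-1],[1,4.5,-75,0,-1],[1,4.5,-81,0,-1],[1,4.5,-81,0,-1],[1,4.5,-81,0,-1],[1,4.5,-81,0,-1],[1,4.5,-81,0,-1]])

```text
clock: 3.63
position: [0.6615, 0.1406, 0.1315]
tool_rot: [3.14, -0.001, 1.047]
force: [-0.3, 0.0, -0.2]
grip_width: 0.0856
```

>>> servo_tool(plan=[[0,0,0,0,0],[0,0,0,0,1],[0,0,0,0,1],[0,0,0,0,1],[0,0,0,0,1],[0,0,0,0,1],[0,0,0,0,1],[0,0,0,0,1],[0,0,0,0,1],[0,0,0,0,1]], squeeze=40)

```text
clock: 4.47
position: [0.661, 0.1403, 0.1304]
tool_rot: [3.141, -0.0, 1.047]
force: [1.1, -1.5, 3.1]
grip_width: 0.0235
```

```bash
python3 - <<'E'
from h import *
o=bot.observe(); print(o["clock"],o["position"],o["tool_rot"],o["force"],o["grip_width"])
a=bot.grab_frame("side"); cv2.imwrite("pics/s2.png",cv2.resize(a[130:300,200:400],None,fx=3.5,fy=3.5))
E
```

```text
4.4667 [0.66104617 0.14034413 0.13041244] [ 3.14137344e+00 -1.87507719e-04  1.04666010e+00] [ 1.14661819 -1.47472489  3.08586966] 0.02352740859597118
```

View pics/s2.png

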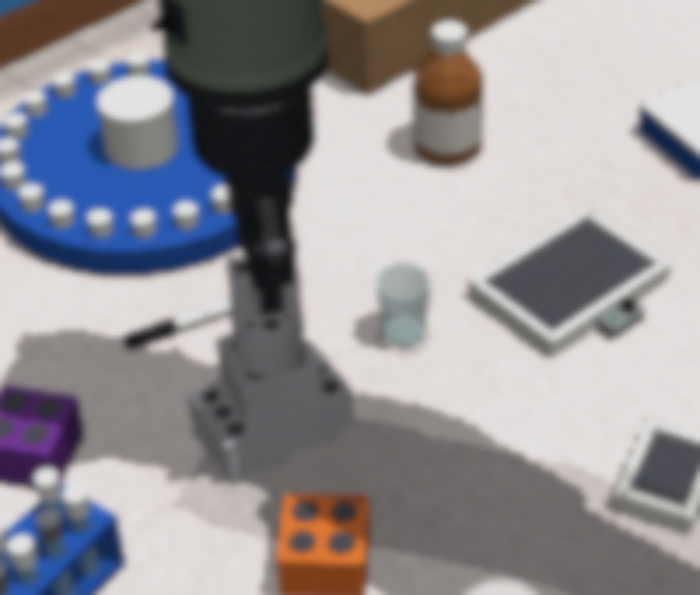

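>>> servo_tool(plan=[[0,0,8,0,1],[0,0,30,0,1],[0,0,60,0,1],[-15,-10,80,0,1],[-40,-28,80,0.1,1],[-70,-50,80,0.2,1],[-100,-71,80,0.3,1],[-130,-92,80,0.4,1],[-160,-114,80,0.5,1],[-190,-135,80,0.6,1]])

```text
clock: 5.35
position: [0.469, 0.0044, 0.2104]
tool_rot: [-3.141, 0.001, 1.652]
force: [0.4, -0.6, -0.5]
grip_width: 0.0234
```

>>> servo_tool(plan=[[-20,-15,0,0.1,1],[-36.5,-26,0,0.2,1],[-36.5,-26,-30,0.276,1],[-36.5,-26,-60,0.276,1],[-36.5,-26,-90,0.276,1],[-36.5,-26,-110,0.276,1],[-36.5,-26,-120,0.276,1],[-36.5,-26,-120,0.276,1],[-36.5,-26,-120,0.276,1],[-36.5,-26,-120,0.276,1]])

```text
clock: 6.18
position: [0.4351, -0.0206, 0.0915]
tool_rot: [3.14, 0.001, 1.923]
force: [-0.4, -0.1, -0.8]
grip_width: 0.0235
```

```bash
python3 - <<'E'
from h import *
o=bot.observe(); print(o["clock"],o["position"],o["tool_rot"],o["force"],o["grip_width"],o["qpos"].round(2))
a=bot.grab_frame("side"); cv2.imwrite("pics/s3.png",cv2.resize(a[130:300,200:450],None,fx=3,fy=3))
C=bot.calibration("wrist");a=bot.grab_frame("wrist"); cv2.imwrite("pics/w3.png",a)
import pickle;pickle.dump(C,open("w3.pkl","wb"))
E
```

```text
6.1833 [ 0.43511159 -0.02055521  0.09147721] [3.14025047e+00 7.82171953e-04 1.92281294e+00] [-0.42203947 -0.13382558 -0.75706854] 0.023479500137113727 [ 0.38  0.52 -0.6   2.18  0.53  0.59 -0.26]
```

View pics/s3.png

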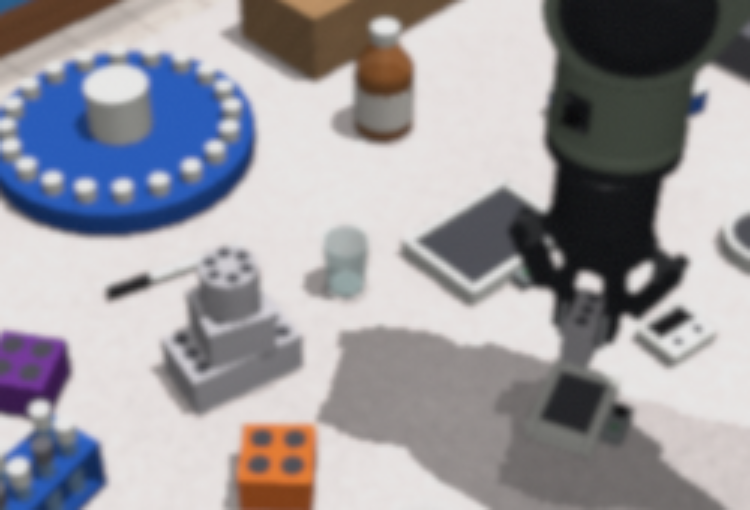

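View pics/w3.png

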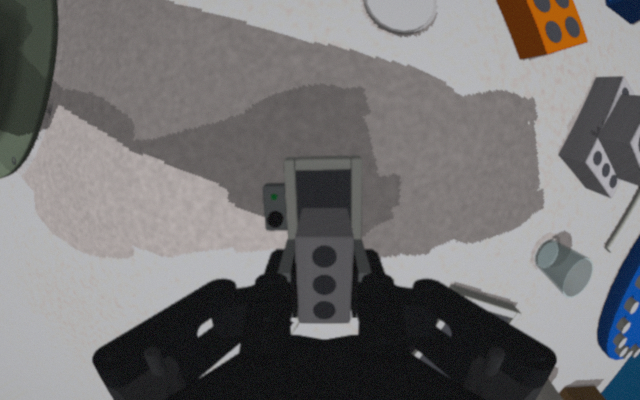

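>>> servo_tool(plan=[[0,0,-20,0,1],[0,0,-40,0,1],[0,0,-54,0,1],[0,0,-60,0,1],[0,0,-64,0,1],[0,0,-67,0,1],[0,0,-69,0,1],[0,0,-70,0,1],[0,0,-70.5,0,1],[0,0,-70.5,0,1]])

```text
clock: 7.12
position: [0.4351, -0.0208, 0.0224]
tool_rot: [3.14, 0.003, 1.923]
force: [-15.5, 0.0, 67.1]
grip_width: 0.0236
```

>>> servo_tool(plan=[[0,0,2,0,1],[0,0,3,0,1],[0,0,3,0,1],[0,0,3,0,1],[0,0,3,0,1],[0,0,3,0,1],[0,0,3,0,1],[0,0,3,0,1],[0,0,3,0,1],[0,0,3,0,1]])

```text
clock: 7.95
position: [0.4344, -0.0206, 0.0227]
tool_rot: [-3.141, -0.0, 1.923]
force: [0.7, 0.6, -0.4]
grip_width: 0.0235
```

```bash
python3 - <<'E'
from h import *
o=bot.observe(); print(o["clock"],o["position"],o["tool_rot"],o["force"],o["grip_width"])
a=bot.grab_frame("side"); cv2.imwrite("pics/s4.png",cv2.resize(a[200:310,330:450],None,fx=5,fy=5))
a=bot.grab_frame("wrist"); cv2.imwrite("pics/w4.png",cv2.resize(a[130:350,220:440],None,fx=2.7,fy=2.7))
E
```

```text
7.95 [ 0.43437387 -0.02060689  0.02273495] [-3.14145712e+00 -8.03063916e-05  1.92278119e+00] [ 0.66196258  0.60059649 -0.35527014] 0.023475363429054954
```

View pics/s4.png

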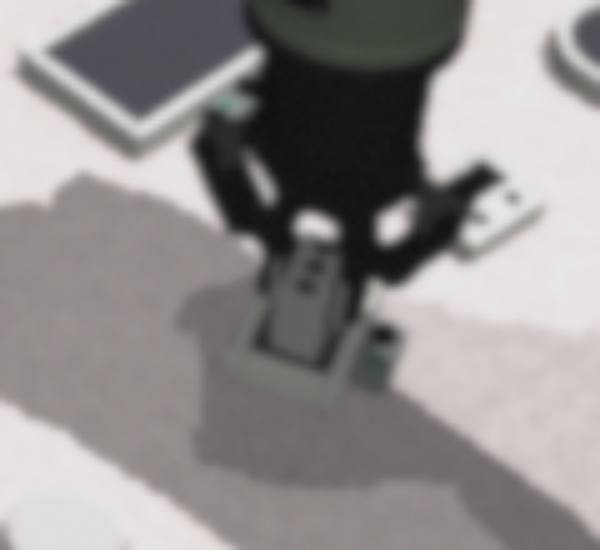

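View pics/w4.png

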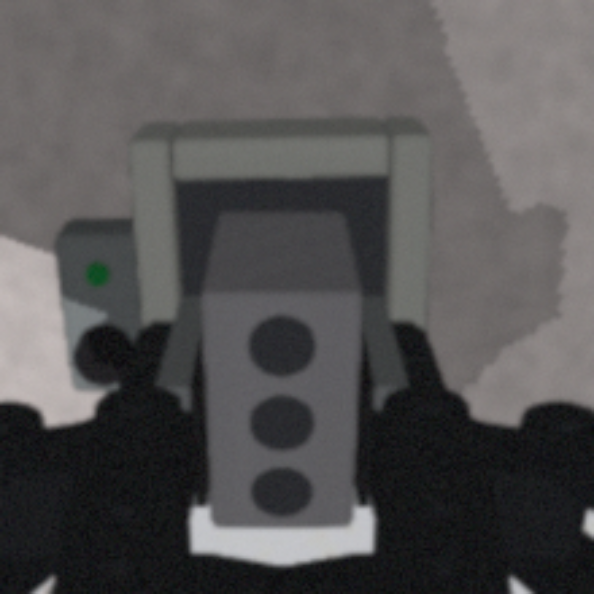

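>>> servo_tool(plan=[[0,0,0,0,0.3],[0,0,0,0,0.1],[0,0,0,0,0],[0,0,0,0,-0.2],[0,0,2,0,-0.4],[0,0,10,0,-0.4],[0,0,25,0,-0.4],[0,0,50,0,-0.4],[0,0,80,0,-0.4],[0,0,110,0,-0.6]])

```text
clock: 8.88
position: [0.4337, -0.0203, 0.1344]
tool_rot: [-3.141, -0.001, 1.924]
force: [0.1, -0.9, 0.5]
grip_width: 0.0681
```

```bash
python3 - <<'E'
from h import *
o=bot.observe(); print(o["clock"],o["position"],o["tool_rot"],o["force"],o["grip_width"])
a=bot.grab_frame("side"); cv2.imwrite("pics/s5.png",cv2.resize(a[200:310,330:450],None,fx=5,fy=5))
C=bot.calibration("wrist");a=bot.grab_frame("wrist"); cv2.imwrite("pics/w5.png",cv2.resize(a[100:320,220:440],None,fx=2.7,fy=2.7))
E
```

```text
8.8833 [ 0.43371838 -0.02028101  0.13440518] [-3.14059716e+00 -9.46690707e-04  1.92362463e+00] [ 0.12178696 -0.9461878   0.50232645] 0.06807682490947231
```

View pics/s5.png

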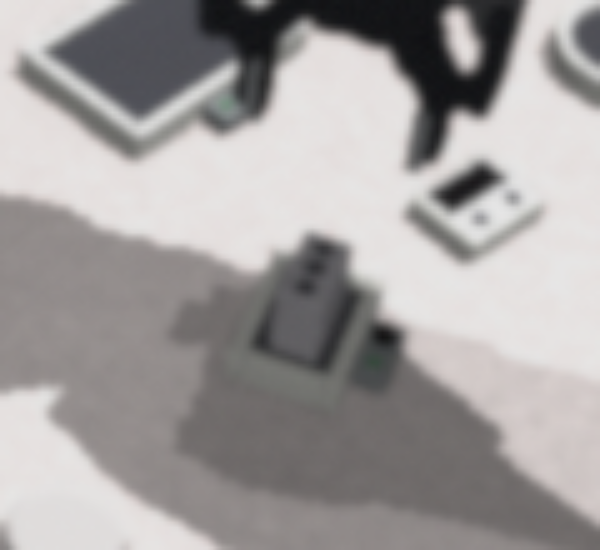

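View pics/w5.png

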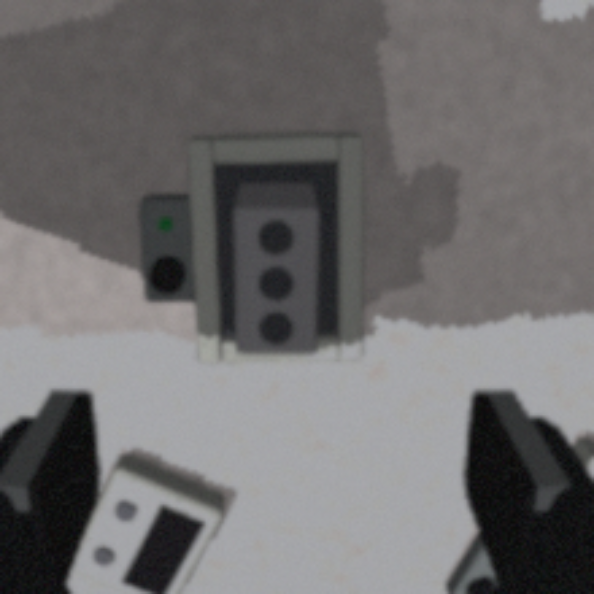

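>>> servo_tool(plan=[[5,3,40,0,-1],[20,12,80,-0.05,-1],[45,28,105,-0.12,-1],[75,46,115,-0.22,-1],[105,65,115,-0.32,-1],[135,84,115,-0.43,-1],[160,99,115,-0.54,-1],[180,111,115,-0.63,-1],[186,115,115,-0.667,-1],[186,115,115,-0.667,-1]])

```text
clock: 9.82
position: [0.6209, 0.0962, 0.2474]
tool_rot: [-3.14, -0.001, 1.256]
force: [-0.4, 1.1, -0.3]
grip_width: 0.0853
```

>>> servo_tool(plan=[[0,0,0,0,-1],[0,0,0,0,-1],[0,0,0,0,-1],[0,0,0,0,-1],[0,0,0,0,-1],[0,0,0,0,-1],[0,0,0,0,-1],[0,0,0,0,-1],[0,0,0,0,-1],[0,0,0,0,-1]])

```text
clock: 10.65
position: [0.6204, 0.0944, 0.2478]
tool_rot: [3.142, -0.0, 1.256]
force: [-0.7, 1.7, -0.4]
grip_width: 0.0857
```

```bash
python3 - <<'E'
from h import *
import pickle
o=bot.observe(); print(o["clock"],o["position"],o["tool_rot"],o["force"],o["grip_width"])
C=bot.calibration("wrist");a=bot.grab_frame("wrist"); pickle.dump(C,open("w6.pkl","wb"))
p=proj("wrist",[[.662,.141,.12]],C)[0];print(p); x,y=int(p[0])-60,int(p[1])-60; print(x,y)
cv2.imwrite("pics/w6.png",a)
cv2.imwrite("pics/w6z.png",cv2.convertScaleAbs(cv2.resize(a[max(y,0):y+120,x:x+120],None,fx=5,fy=5,interpolation=cv2.INTER_CUBIC),alpha=1.6))
E
```

```text
10.65 [0.62041757 0.0943628  0.24781215] [ 3.14158853e+00 -3.67242690e-05  1.25576205e+00] [-0.66074582  1.72546601 -0.39642123] 0.08569833548272321
[354.1857048  128.01356346]
294 68
```

View pics/w6z.png

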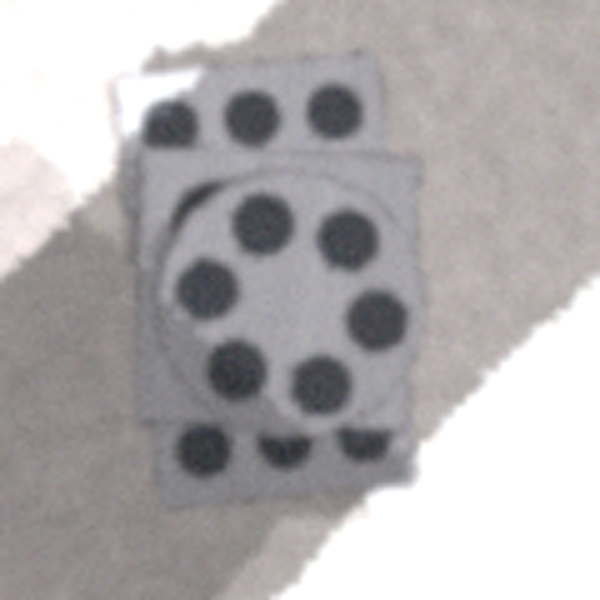

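```bash
python3 - <<'E'
from h import *
import pickle
C=pickle.load(open("w6.pkl","rb"))
f=lambda L,z: plane("wrist",[(x/5-.4+294,y/5-.4+68) for x,y in L],z,C)[:,:2]*1000
r=f([(262,224),(348,239),(377,320),(321,384),(236,370),(207,288)],.12);c=r.mean(0);print(c,np.hypot(*(r-c).T))
q=f([(143,150),(420,158),(135,418)],.08);print(q, (q[1]+q[2])/2, np.hypot(*(q[1]-q[0])),np.hypot(*(q[2]-q[0])),[np.degrees(np.arctan2(*(q[i]-q[0])[::-1])) for i in (1,2)])
E
```

```text
[660.08672362 141.22078698] [14.96916111 15.09765672 15.19442682 14.99004929 15.19948626 15.079463  ]
[[644.17304673 176.70864123]
 [696.42131943 158.98799205]
 [625.82571404 125.90289874]] [661.12351673 142.4454454 ] 55.17158151611711 54.01710919903694 [np.float64(-18.73500380448959), np.float64(-109.85602702826208)]
```

>>> servo_tool(plan=[[13,15,0,0,-1],[26,31,-20,0,-1],[40,46.5,-40,0,-1],[40,46.5,-65,0,-1],[40,46.5,-90,0,-1],[40,46.5,-115,0,-1],[40,46.5,-135,0,-1],[40,46.5,-150,0,-1],[40,46.5,-157,0,-1],[40,46.5,-157,0,-1]])

```text
clock: 11.53
position: [0.6599, 0.1408, 0.0895]
tool_rot: [-3.14, 0.001, 1.256]
force: [0.3, 0.1, -0.1]
grip_width: 0.0855
```

>>> servo_tool(plan=[[0,0,0,0,-1],[0,0,0,0,0],[0,0,0,0,0.3],[0,0,0,0,1],[0,0,0,0,1],[0,0,0,0,1],[0,0,0,0,1],[0,0,0,0,1],[0,0,0,0,1],[0,0,0,0,1]], squeeze=50)

```text
clock: 12.37
position: [0.661, 0.1408, 0.0919]
tool_rot: [3.14, -0.001, 1.255]
force: [-0.0, -1.9, 8.4]
grip_width: 0.0468
```

```bash
python3 - <<'E'
from h import *
o=bot.observe(); print(o["clock"],o["position"],o["tool_rot"],o["force"],o["grip_width"])
a=bot.grab_frame("side"); cv2.imwrite("pics/s7.png",cv2.resize(a[130:300,200:400],None,fx=3.5,fy=3.5))
E
```

```text
12.3667 [0.66099595 0.14084441 0.09191179] [ 3.14020737e+00 -5.81008622e-04  1.25548310e+00] [-0.01806741 -1.86091174  8.38923715] 0.04683124733801373
```

View pics/s7.png

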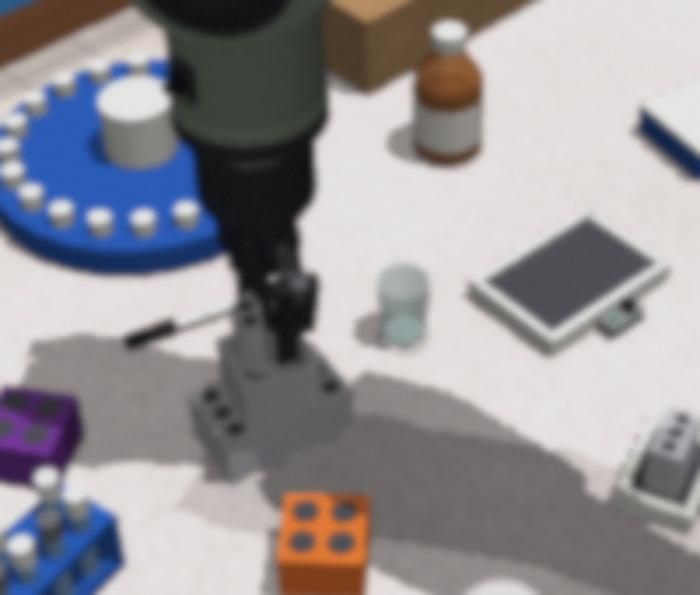

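>>> servo_tool(plan=[[0,0,8,0,1],[0,0,25,0,1],[0,0,50,0,1],[-10,-20,70,-0.03,1],[-26,-52,70,-0.1,1],[-42,-84,70,-0.2,1],[-58,-116,70,-0.3,1],[-74,-148,70,-0.4,1],[-90,-180,70,-0.5,1],[-106,-212,70,-0.6,1]])

```text
clock: 13.25
position: [0.5535, -0.0725, 0.1615]
tool_rot: [3.141, -0.0, 0.651]
force: [0.8, -0.8, -1.8]
grip_width: 0.0468
```

>>> servo_tool(plan=[[-16,-32,0,-0.1,1],[-32,-64,0,-0.2,1],[-48,-96,0,-0.27,1],[-64,-128,0,-0.27,1],[-80,-160,0,-0.27,1],[-96,-192,-5,-0.27,1],[-110,-220,-20,-0.27,1],[-116.8,-232,-50,-0.27,1],[-116.8,-232,-70,-0.27,1],[-116.8,-232,-70,-0.27,1]])

```text
clock: 14.08
position: [0.4355, -0.3031, 0.0881]
tool_rot: [-3.138, 0.003, 0.384]
force: [-0.7, 1.7, -2.7]
grip_width: 0.0467
```

```bash
python3 - <<'E'
from h import *
o=bot.observe(); print(o["clock"],o["position"],o["tool_rot"],o["force"],o["grip_width"])
a=bot.grab_frame("side"); cv2.imwrite("pics/s8.png",cv2.resize(a[120:260,380:560],None,fx=4,fy=4))
C=bot.calibration("wrist");a=bot.grab_frame("wrist"); cv2.imwrite("pics/w8.png",a)
cv2.imwrite("pics/w8z.png",cv2.resize(a[130:350,220:440],None,fx=2.7,fy=2.7))
o=bot.observe(); print(o["position"])
E
```

```text
14.0833 [ 0.43554634 -0.30307574  0.08813962] [-3.13799016e+00  2.63443120e-03  3.84058259e-01] [-0.72836492  1.73264282 -2.69668989] 0.046660790842759516
[ 0.43799474 -0.30257866  0.09135194]
```

View pics/s8.png

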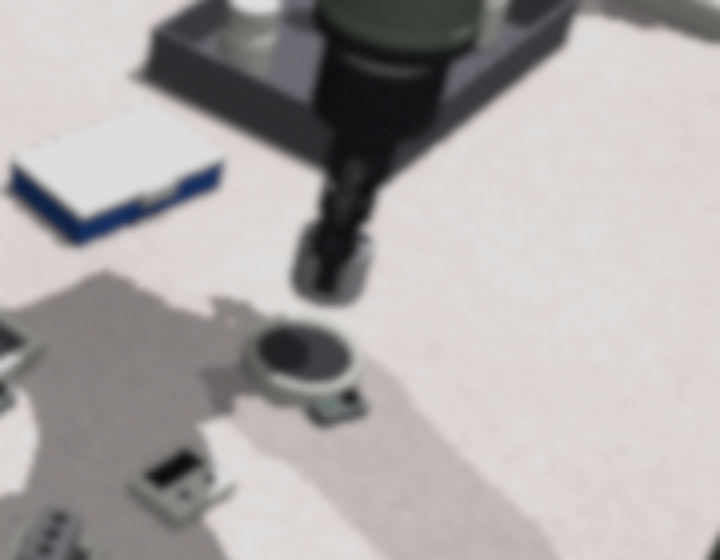

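View pics/w8z.png

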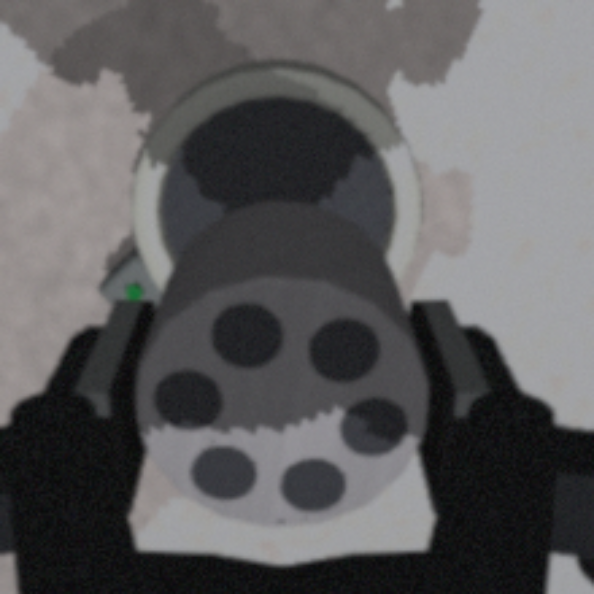

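>>> servo_tool(plan=[[0,-0.5,-20,0,1],[0,-0.5,-38,0,1],[0,-0.5,-50,0,1],[0,-0.5,-57,0,1],[0,-0.5,-61,0,1],[0,-0.5,-63,0,1],[0,-0.5,-64,0,1],[0,-0.5,-64,0,1],[0,-0.5,-64,0,1],[0,-0.5,-64,0,1]])

```text
clock: 15.02
position: [0.4378, -0.3038, 0.0273]
tool_rot: [3.141, -0.0, 0.386]
force: [-0.4, -0.8, -2.2]
grip_width: 0.0464
```

>>> servo_tool(plan=[[0,0,-0.5,0,1],[0,0,-1,0,1],[0,0,-1.5,0,1],[0,0,-1.5,0,1],[0,0,-2,0,1],[0,0,-2,0,1],[0,0,-2.5,0,1],[0,0,-2.5,0,1],[0,0,-2.5,0,1],[0,0,-2.5,0,1]])

```text
clock: 15.85
position: [0.4377, -0.3038, 0.0257]
tool_rot: [3.141, 0.0, 0.386]
force: [-8.3, 3.9, 35.3]
grip_width: 0.0467
```

>>> servo_tool(plan=[[0,0,0.5,0,1],[0,0,0.7,0,1],[0,0,0.7,0,1],[0,0,0.7,0,1],[0,0,0.7,0,1],[0,0,0.7,0,1],[0,0,0.7,0,1],[0,0,0.7,0,1],[0,0,0.7,0,1],[0,0,0.7,0,1]])

```text
clock: 16.68
position: [0.4377, -0.3038, 0.0258]
tool_rot: [3.141, -0.0, 0.386]
force: [-4.7, 2.4, 20.0]
grip_width: 0.0467
```

```bash
python3 - <<'E'
from h import *
o=bot.observe(); print(o["clock"],o["position"],o["tool_rot"],o["force"],o["grip_width"])
a=bot.grab_frame("side"); cv2.imwrite("pics/s9.png",cv2.resize(a[150:260,400:520],None,fx=5,fy=5))
a=bot.grab_frame("wrist")
cv2.imwrite("pics/w9z.png",cv2.resize(a[130:350,220:440],None,fx=2.7,fy=2.7))
E
```

```text
16.6833 [ 0.43774883 -0.30379868  0.02583461] [ 3.14097249e+00 -7.22281292e-05  3.85611880e-01] [-4.6502961   2.44286523 20.01391772] 0.04673155727748
```

View pics/s9.png

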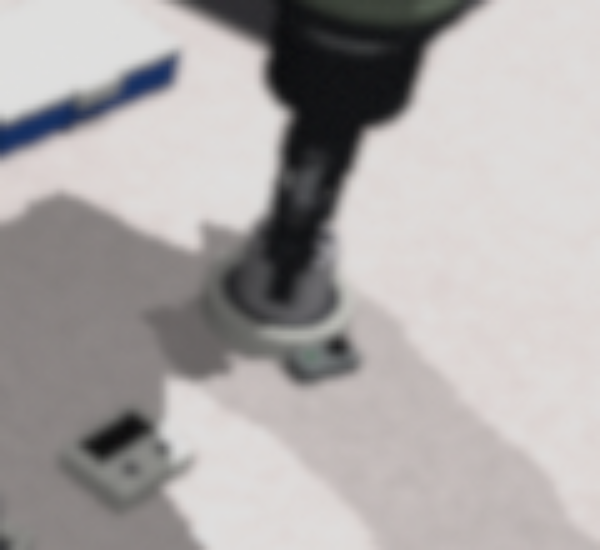

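View pics/w9z.png

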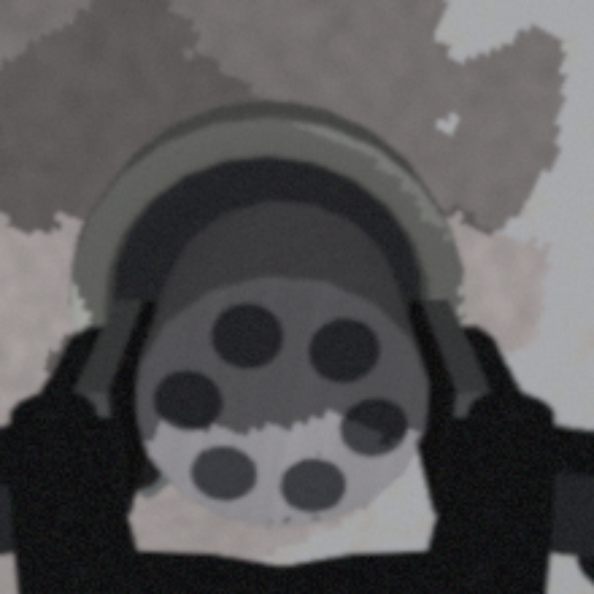

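>>> servo_tool(plan=[[0,0,0.4,0,1],[0,0,0.6,0,0],[0,0,0.6,0,-0.3],[0,0,0.6,0,-0.6],[0,0,4,0,-0.8],[0,0,12,0,-0.9],[0,0,30,0,-1],[0,0,60,0,-1],[0,0,95,0,-1],[0,0,130,0,-1]])

```text
clock: 17.62
position: [0.4372, -0.3033, 0.1569]
tool_rot: [-3.141, 0.0, 0.386]
force: [0.1, -0.4, -0.1]
grip_width: 0.0856
```

```bash
python3 - <<'E'
from h import *
o=bot.observe(); print(o["clock"],o["position"],o["tool_rot"],o["force"],o["grip_width"])
a=bot.grab_frame("side"); cv2.imwrite("pics/s10.png",cv2.resize(a[150:260,400:520],None,fx=5,fy=5))
a=bot.grab_frame("wrist")
cv2.imwrite("pics/w10z.png",cv2.resize(a[100:320,220:440],None,fx=2.7,fy=2.7))
E
```

```text
17.6167 [ 0.43724045 -0.30325693  0.15685944] [-3.14087042e+00  2.36286740e-04  3.86115470e-01] [ 0.12834412 -0.36479012 -0.08445165] 0.08563584763105023
```

View pics/s10.png

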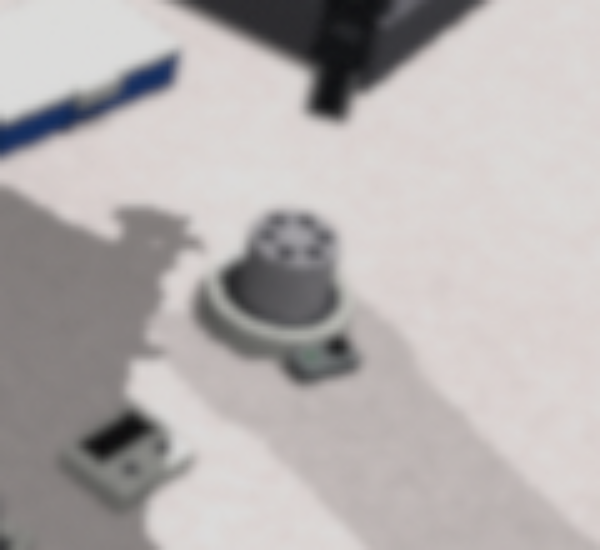

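View pics/w10z.png

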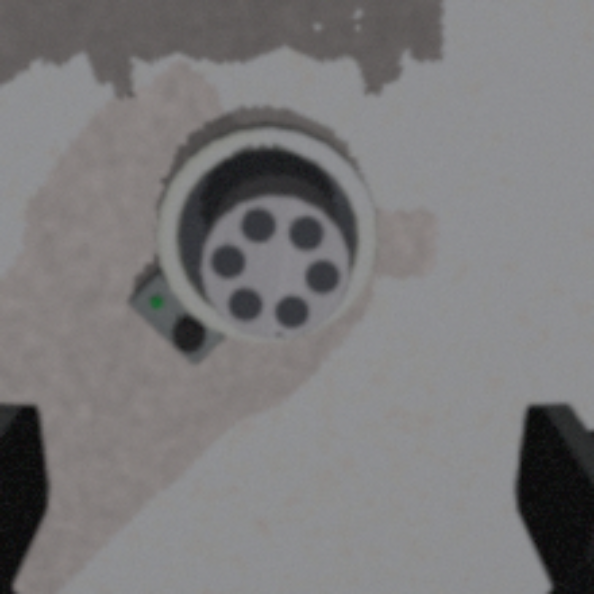

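>>> servo_tool(plan=[[3,6,25,0,-1],[12,26,50,0.05,-1],[26,57,65,0.13,-1],[41,90,65,0.22,-1],[56,123,65,0.31,-1],[71,156,65,0.4,-1],[86,189,65,0.49,-1],[101,222,65,0.58,-1],[116,255,65,0.67,-1],[131,288,65,0.76,-1]])

```text
clock: 18.55
position: [0.5689, -0.014, 0.2206]
tool_rot: [3.141, 0.0, 1.15]
force: [0.7, -0.2, -0.5]
grip_width: 0.0858
```

>>> servo_tool(plan=[[15,33,0,0.05,-1],[30,66,0,0.093,-1],[45,99,0,0.093,-1],[51,110,0,0.093,-1],[51,110,0,0.093,-1],[51,110,0,0.093,-1],[51,110,0,0.093,-1],[51,110,0,0.093,-1],[51,110,0,0.093,-1],[51,110,0,0.093,-1]])

```text
clock: 19.38
position: [0.6196, 0.0935, 0.2202]
tool_rot: [3.141, 0.0, 1.238]
force: [0.0, 0.8, 0.2]
grip_width: 0.0853
```

```bash
python3 - <<'E'
from h import *
import pickle
o=bot.observe(); print(o["clock"],o["position"],o["tool_rot"],o["force"],o["grip_width"])
C=bot.calibration("wrist");a=bot.grab_frame("wrist"); pickle.dump(C,open("w11.pkl","wb"))
p=proj("wrist",[[.662,.141,.08]],C)[0];print(p); x,y=int(p[0])-60,max(0,int(p[1])-60); print(x,y)
cv2.imwrite("pics/w11.png",a)
cv2.imwrite("pics/w11z.png",cv2.convertScaleAbs(cv2.resize(a[y:y+120,x:x+120],None,fx=5,fy=5,interpolation=cv2.INTER_CUBIC),alpha=1.6))
E
```

```text
19.3833 [0.61957812 0.09345198 0.220209  ] [3.14129064e+00 2.07171288e-04 1.23762305e+00] [0.033349   0.7545099  0.22690511] 0.08533721184493488
[352.21362267 125.53948984]
292 65
```

View pics/w11z.png

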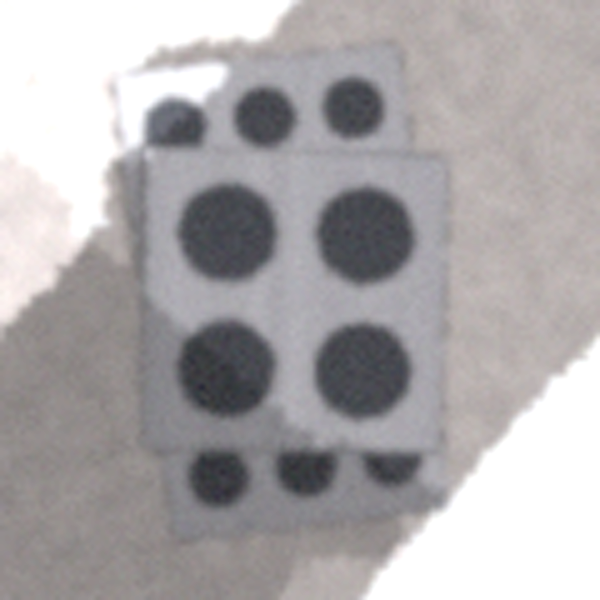

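```bash
python3 - <<'E'
from h import *
import pickle
C=pickle.load(open("w11.pkl","rb"))
f=lambda L,z: plane("wrist",[(x/5-.4+292,y/5-.4+65) for x,y in L],z,C)[:,:2]*1000
r=f([(227,232),(365,235),(363,370),(226,367)],.08);print(r.mean(0).round(1));d=lambda i,j:np.degrees(np.arctan2(*(r[j]-r[i])[::-1]));print(d(0,1),d(3,2),d(3,0),d(2,1))
l=f([(263,116),(353,107)],.04);print(l,np.degrees(np.arctan2(*(l[1]-l[0])[::-1])))
E
```

```text
[660.9 142.1]
-19.459917979545164 -19.756975054189173 70.71077678394421 70.89589480047921
[[669.75417675 178.31130699]
 [688.07580068 174.41041668]] -12.019473557517351
```

>>> servo_tool(plan=[[14,16,0,0,-1],[28,32,-20,0,-1],[41.5,48.5,-40,-0.005,-1],[41.5,48.5,-70,-0.005,-1],[41.5,48.5,-100,-0.005,-1],[41.5,48.5,-125,-0.005,-1],[41.5,48.5,-145,-0.005,-1],[41.5,48.5,-160,-0.005,-1],[41.5,48.5,-169,-0.005,-1],[41.5,48.5,-169,-0.005,-1]])

```text
clock: 20.27
position: [0.6605, 0.1425, 0.0495]
tool_rot: [-3.14, 0.001, 1.234]
force: [0.2, 0.1, 0.3]
grip_width: 0.0853
```

>>> servo_tool(plan=[[0,0,0,0,-1],[0,0,0,0,-0.2],[0,0,0,0,0],[0,0,0,0,0.5],[0,0,0,0,1],[0,0,0,0,1],[0,0,0,0,1],[0,0,0,0,1],[0,0,0,0,1],[0,0,0,0,1]], squeeze=50)

```text
clock: 21.1
position: [0.6618, 0.143, 0.0524]
tool_rot: [3.14, -0.001, 1.234]
force: [-1.9, -0.6, 8.6]
grip_width: 0.0552
```

```bash
python3 - <<'E'
from h import *
o=bot.observe(); print(o["clock"],o["position"],o["tool_rot"],o["force"],o["grip_width"])
a=bot.grab_frame("side"); cv2.imwrite("pics/s12.png",cv2.resize(a[130:300,200:400],None,fx=3.5,fy=3.5))
E
```

```text
21.1 [0.66179574 0.14299909 0.05240678] [ 3.13999880e+00 -8.63390760e-04  1.23360002e+00] [-1.88748271 -0.64417839  8.56316071] 0.0551756652499499
```

View pics/s12.png

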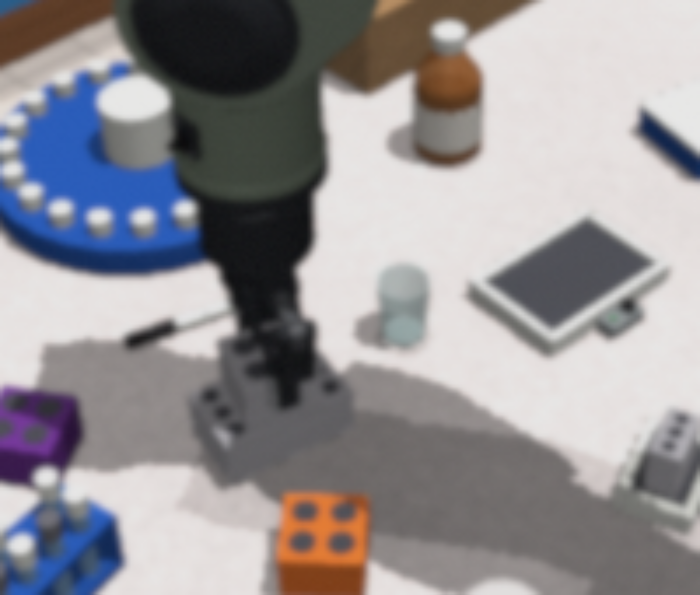

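>>> servo_tool(plan=[[0,0,6,0,1],[0,0,22,0,1],[0,0,50,0,1],[0,0,80,0,1],[-20,13,95,0.05,1],[-50,32,100,0.14,1],[-80,51,100,0.23,1],[-110,71,100,0.32,1],[-140,90,100,0.41,1],[-170,109,100,0.5,1]])

```text
clock: 21.98
position: [0.4898, 0.2524, 0.1525]
tool_rot: [3.14, 0.0, 1.738]
force: [0.7, 1.3, -2.2]
grip_width: 0.055
```

>>> servo_tool(plan=[[-30,20,0,0.06,1],[-50,32,0,0.092,1],[-55.8,36.2,-15,0.092,1],[-55.8,36.2,-35,0.092,1],[-55.8,36.2,-50,0.092,1],[-55.8,36.2,-60,0.092,1],[-55.8,36.2,-60,0.092,1],[-55.8,36.2,-60,0.092,1],[-55.8,36.2,-60,0.092,1],[-55.8,36.2,-60,0.092,1]])

```text
clock: 22.82
position: [0.4358, 0.2883, 0.092]
tool_rot: [3.14, -0.0, 1.825]
force: [-0.2, -0.2, -2.2]
grip_width: 0.0553
```

```bash
python3 - <<'E'
from h import *
o=bot.observe(); print(o["clock"],o["position"],o["tool_rot"],o["force"],o["grip_width"])
a=bot.grab_frame("side"); cv2.imwrite("pics/s13.png",cv2.resize(a[250:400,200:400],None,fx=4,fy=4))
a=bot.grab_frame("wrist"); cv2.imwrite("pics/w13z.png",cv2.resize(a[100:350,200:450],None,fx=2.4,fy=2.4))
E
```

```text
22.8167 [0.43582005 0.28827747 0.09196762] [ 3.14031734e+00 -3.25987872e-04  1.82541432e+00] [-0.18585369 -0.24203037 -2.18995468] 0.05534698176196866
```

View pics/s13.png

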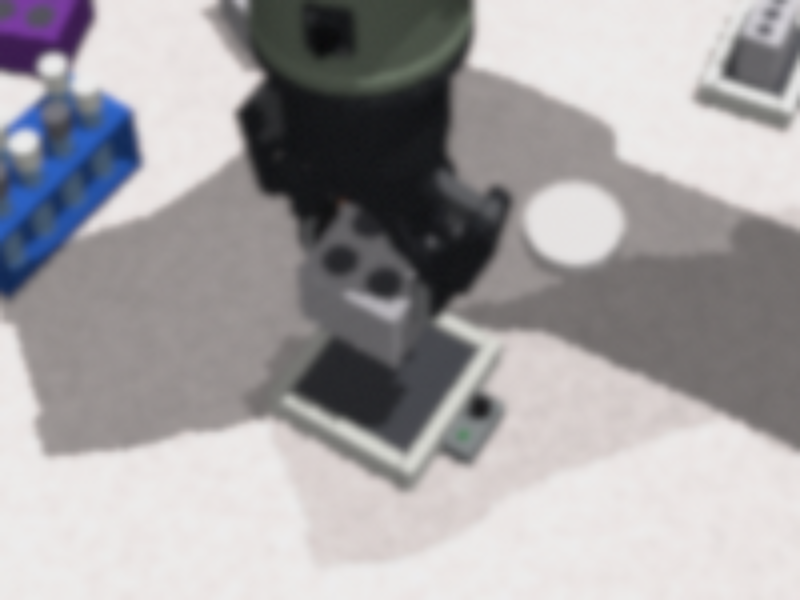

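View pics/w13z.png

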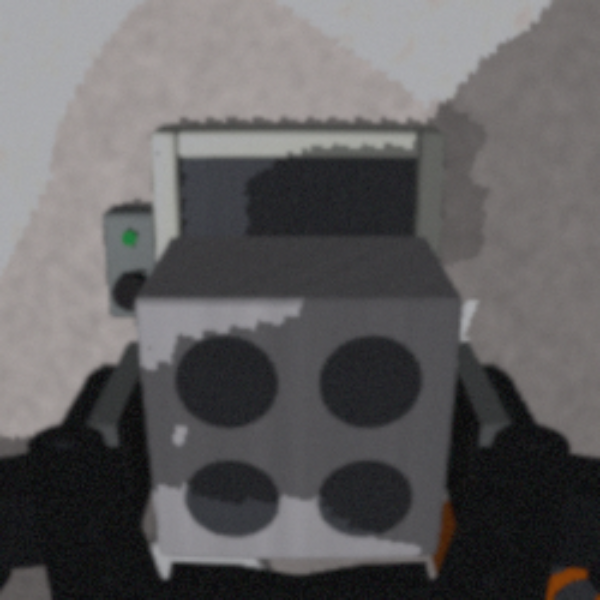

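>>> servo_tool(plan=[[0,0,-18,0,1],[0,0,-36,0,1],[0,0,-48,0,1],[0,0,-55,0,1],[0,0,-59,0,1],[0,0,-61.5,0,1],[0,0,-62.5,0,1],[0,0,-62.5,0,1],[0,0,-62.5,0,1],[0,0,-62.5,0,1]])

```text
clock: 23.75
position: [0.4356, 0.2882, 0.0289]
tool_rot: [3.141, -0.0, 1.826]
force: [-0.4, -1.2, -1.4]
grip_width: 0.0553
```

>>> servo_tool(plan=[[0,0,-0.5,0,1],[0,0,-1,0,1],[0,0,-1.5,0,1],[0,0,-2,0,1],[0,0,-2.5,0,1],[0,0,-2.5,0,1],[0,0,-3,0,1],[0,0,-3,0,1],[0,0,-3,0,1],[0,0,-3,0,1]])

```text
clock: 24.58
position: [0.4354, 0.288, 0.0263]
tool_rot: [3.141, 0.001, 1.826]
force: [-6.3, -5.0, 22.2]
grip_width: 0.0549
```

>>> servo_tool(plan=[[0,0,0.4,0,1],[0,0,0.4,0,1],[0,0,0.4,0,-0.2],[0,0,0.4,0,-0.6],[0,0,0.4,0,-1],[0,0,4,0,-1],[0,0,14,0,-1],[0,0,40,0,-1],[0,0,75,0,-1],[0,0,110,0,-1]])

```text
clock: 25.42
position: [0.4345, 0.288, 0.1372]
tool_rot: [-3.14, -0.0, 1.827]
force: [-0.0, -0.3, 1.2]
grip_width: 0.0854
```

```bash
python3 - <<'E'
from h import *
o=bot.observe(); print(o["clock"],o["position"],o["tool_rot"],o["force"],o["grip_width"])
a=bot.grab_frame("side"); cv2.imwrite("pics/s14.png",cv2.resize(a[250:400,200:400],None,fx=4,fy=4))
a=bot.grab_frame("wrist"); cv2.imwrite("pics/w14z.png",cv2.resize(a[70:320,200:450],None,fx=2.4,fy=2.4))
E
```

```text
25.4167 [0.43450801 0.28801553 0.13717089] [-3.14004039e+00 -1.04464633e-04  1.82664699e+00] [-0.00924263 -0.26415588  1.20111414] 0.08538975854642111
```

View pics/s14.png

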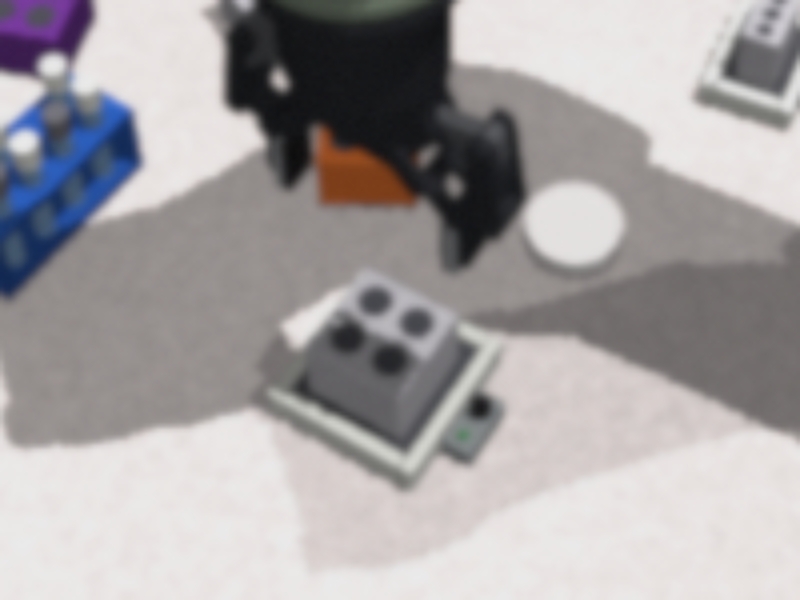

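View pics/w14z.png

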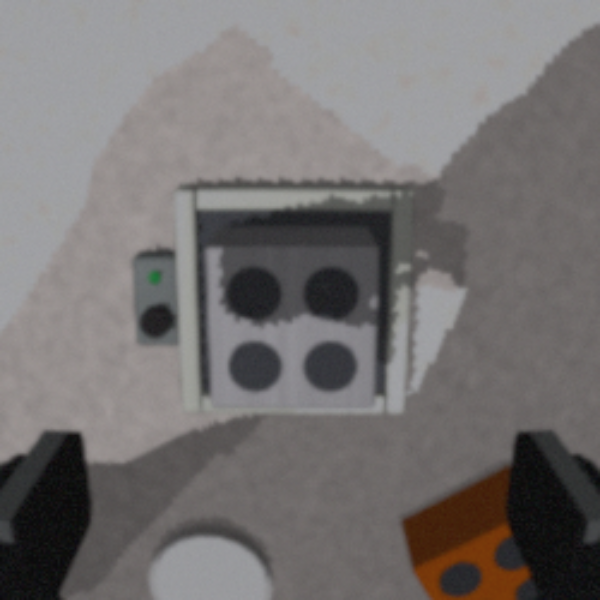

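>>> servo_tool(plan=[[0,0,30,0,-1],[8,-8,55,-0.03,-1],[30,-31,65,-0.08,-1],[54,-56,65,-0.14,-1],[78,-81,65,-0.2,-1],[102,-106,65,-0.26,-1],[126,-131,65,-0.32,-1],[150,-156,65,-0.38,-1],[174,-181,65,-0.44,-1],[185,-193,65,-0.465,-1]])

```text
clock: 26.35
position: [0.6225, 0.091, 0.2008]
tool_rot: [3.141, 0.001, 1.354]
force: [-0.4, -0.7, -0.9]
grip_width: 0.0855
```

>>> servo_tool(plan=[[0,0,0,0,-1],[0,0,0,0,-1],[0,0,0,0,-1],[0,0,0,0,-1],[0,0,0,0,-1],[0,0,0,0,-1],[0,0,0,0,-1],[0,0,0,0,-1],[0,0,0,0,-1],[0,0,0,0,-1]])

```text
clock: 27.18
position: [0.6203, 0.0951, 0.2005]
tool_rot: [3.142, 0.0, 1.361]
force: [-0.2, 1.6, -0.3]
grip_width: 0.0859
```

```bash
python3 - <<'E'
from h import *
import pickle
o=bot.observe(); print(o["clock"],o["position"],o["tool_rot"],o["force"],o["grip_width"])
C=bot.calibration("wrist");a=bot.grab_frame("wrist"); pickle.dump(C,open("w15.pkl","wb"))
p=proj("wrist",[[.662,.141,.04]],C)[0];print(p); x,y=int(p[0])-60,max(0,int(p[1])-60); print(x,y)
cv2.imwrite("pics/w15.png",a)
cv2.imwrite("pics/w15z.png",cv2.convertScaleAbs(cv2.resize(a[y:y+120,x:x+120],None,fx=5,fy=5,interpolation=cv2.INTER_CUBIC),alpha=1.6))
E
```

```text
27.1833 [0.62029239 0.09509407 0.20052103] [3.14159244e+00 8.25122605e-07 1.36087111e+00] [-0.17203322  1.5891994  -0.28920957] 0.08590198405247118
[357.22481934 130.27364964]
297 70
```

View pics/w15z.png

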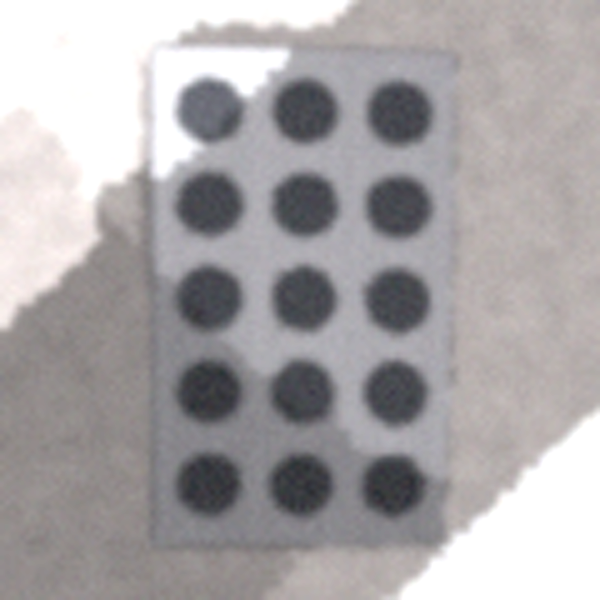

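View pics/w15.png

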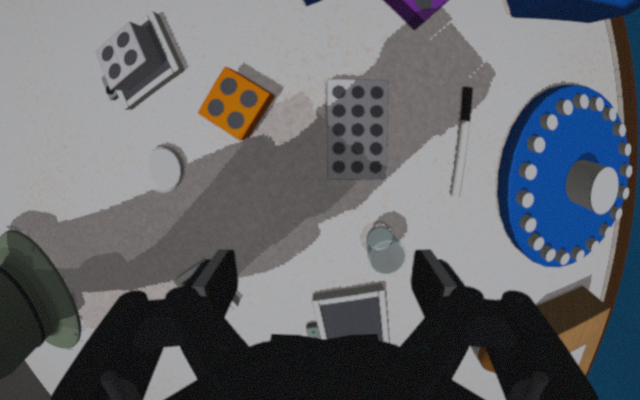

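```bash
python3 - <<'E'
from h import *
import pickle
C=pickle.load(open("w15.pkl","rb"))
f=lambda L,z: plane("wrist",[(x/5-.4+297,y/5-.4+70) for x,y in L],z,C)[:,:2]*1000
r=f([(209,110),(399,111),(393,485),(209,485)],.04);print(r.mean(0).round(1),f([(304,299)],.04));d=lambda i,j:np.degrees(np.arctan2(*(r[j]-r[i])[::-1]));print(d(0,1),d(3,2),d(3,0),d(2,1))
print("beaker",plane("wrist",[(380,238)],.0,C)*1000, "top", plane("top",[(328,174)],0)*1000)
E
```

```text
[662.3 141.9] [[662.33784427 141.81183867]]
-10.954209902799818 -11.641026192290262 78.25114832150136 78.21979601315061
beaker [[669.55139328   5.86445043   0.        ]] top [[675.16911099  13.85610789   0.        ]]
```

>>> servo_tool(plan=[[14,16,0,0,-1],[28,32,-20,0,-1],[42,47,-45,0.005,-1],[42,47,-75,0.005,-1],[42,47,-105,0.005,-1],[42,47,-135,0.005,-1],[42,47,-160,0.005,-1],[42,47,-178,0.005,-1],[42,47,-188,0.005,-1],[42,47,-188,0.005,-1]])

```text
clock: 28.07
position: [0.6612, 0.1418, 0.0104]
tool_rot: [-3.139, 0.001, 1.366]
force: [-0.4, 0.4, 0.9]
grip_width: 0.0855
```

>>> servo_tool(plan=[[0,0,0,0,-1],[0,0,0,0,-0.3],[0,0,0,0,0],[0,0,0,0,0.5],[0,0,0,0,1],[0,0,0,0,1],[0,0,0,0,1],[0,0,0,0,1],[0,0,0,0,1],[0,0,0,0,1]], squeeze=80)

```text
clock: 28.9
position: [0.6633, 0.1422, 0.0144]
tool_rot: [3.139, -0.001, 1.366]
force: [-1.6, -0.4, 10.5]
grip_width: 0.0584
```

```bash
python3 - <<'E'
from h import *
o=bot.observe(); print(o["clock"],o["position"],o["tool_rot"],o["force"],o["grip_width"])
a=bot.grab_frame("side"); cv2.imwrite("pics/s16.png",cv2.resize(a[130:300,200:400],None,fx=3.5,fy=3.5))
E
```

```text
28.9 [0.66328285 0.14221732 0.01440296] [ 3.13936332e+00 -7.99956251e-04  1.36550327e+00] [-1.55752688 -0.42766618 10.52025822] 0.058448890233320214
```

View pics/s16.png

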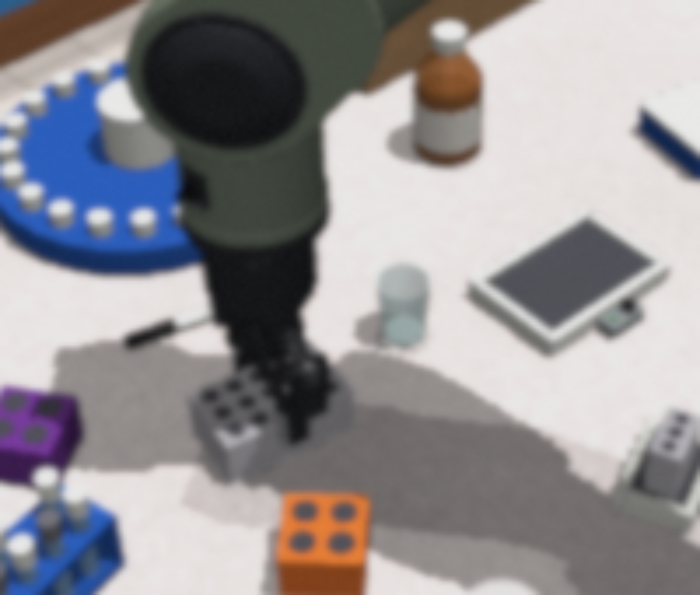

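>>> servo_tool(plan=[[0,0,6,0,1],[0,0,20,0,1],[0,0,45,0,1],[0,0,75,0,1],[0,0,105,0,1],[0,0,125,0,1],[-2,-12,130,0.02,1],[-7,-40,130,0.04,1],[-13,-75,130,0.06,1],[-19,-110,130,0.08,1]])

```text
clock: 29.78
position: [0.6428, 0.0314, 0.1439]
tool_rot: [3.141, -0.0, 1.448]
force: [-0.1, -1.9, -4.8]
grip_width: 0.0588
```

>>> servo_tool(plan=[[-6,-35,0,0.02,1],[-12,-70,0,0.04,1],[-18,-105,0,0.06,1],[-24,-135,0,0.078,1],[-27,-153.5,-15,0.078,1],[-27,-153.5,-35,0.078,1],[-27,-153.5,-50,0.078,1],[-27,-153.5,-55,0.078,1],[-27,-153.5,-55,0.078,1],[-27,-153.5,-55,0.078,1]])

```text
clock: 30.62
position: [0.6167, -0.1211, 0.0886]
tool_rot: [3.141, -0.0, 1.524]
force: [-0.6, 0.1, -4.1]
grip_width: 0.0581
```

```bash
python3 - <<'E'
from h import *
o=bot.observe(); print(o["clock"],o["position"],o["tool_rot"],o["force"],o["grip_width"])
a=bot.grab_frame("side"); cv2.imwrite("pics/s17.png",cv2.resize(a[120:260,290:470],None,fx=4,fy=4))
a=bot.grab_frame("wrist"); cv2.imwrite("pics/w17z.png",cv2.resize(a[100:350,200:450],None,fx=2.4,fy=2.4))
print(proj("top",[[.617,-.1213,.009],[.617,-.1213,.014]]), plane("top",proj("top",[[.617,-.1213,.009]]),.014))
E
```

```text
30.6167 [ 0.61671915 -0.12106402  0.08861034] [ 3.14088148e+00 -2.03780328e-05  1.52424015e+00] [-0.60027162  0.06579975 -4.08588275] 0.05807102078906852
[[372.94766369 194.17423767]
 [373.14407305 194.00886986]] [[ 0.61649158 -0.12072817  0.014     ]]
```

View pics/s17.png

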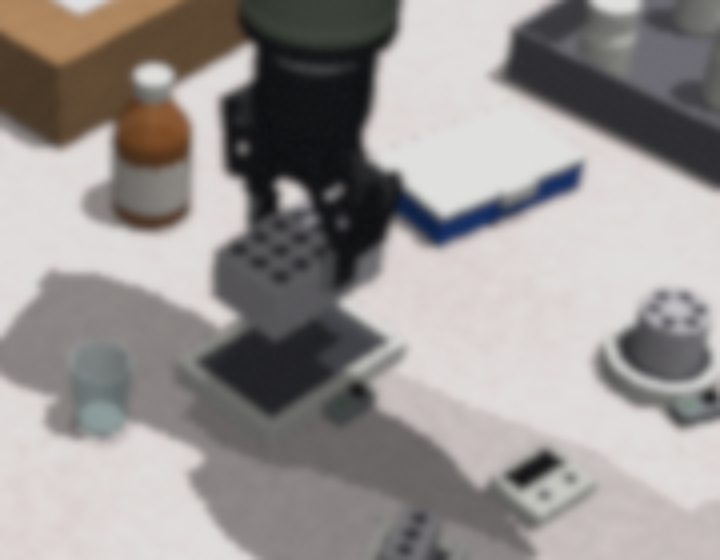

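View pics/w17z.png

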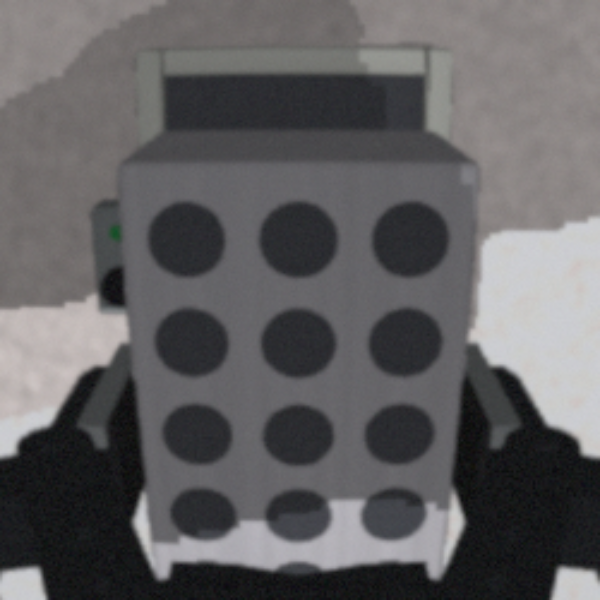

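>>> servo_tool(plan=[[0,0.5,-16,0,1],[0,0.5,-32,0,1],[0,0.5,-44,0,1],[0,0.5,-50,0,1],[0,0.5,-54,0,1],[0,0.5,-56,0,1],[0,0.5,-57,0,1],[0,0.5,-57,0,1],[0,0.5,-57,0,1],[0,0.5,-57,0,1]])

```text
clock: 31.55
position: [0.6166, -0.121, 0.0309]
tool_rot: [3.141, 0.0, 1.524]
force: [0.1, -0.4, -4.8]
grip_width: 0.0582
```

>>> servo_tool(plan=[[0,0,-0.5,0,1],[0,0,-1,0,1],[0,0,-1.5,0,1],[0,0,-2,0,1],[0,0,-2.5,0,1],[0,0,-2.5,0,1],[0,0,-3,0,1],[0,0,-3,0,1],[0,0,-3,0,1],[0,0,-3,0,1]])

```text
clock: 32.38
position: [0.6163, -0.121, 0.0284]
tool_rot: [3.141, 0.0, 1.524]
force: [-9.1, 1.1, 14.4]
grip_width: 0.0584
```

Contact at 28.4 mm as predicted; release and retreat.

>>> servo_tool(plan=[[0,0,0.3,0,1],[0,0,0.3,0,0.3],[0,0,0.3,0,-0.4],[0,0,0.3,0,-1],[0,0,0.3,0,-1],[0,0,4,0,-1],[0,0,14,0,-1],[0,0,40,0,-1],[0,0,75,0,-1],[0,0,110,0,-1]])

```text
clock: 33.22
position: [0.6159, -0.1206, 0.1392]
tool_rot: [-3.141, -0.0, 1.524]
force: [-0.7, -0.6, 0.8]
grip_width: 0.0852
```

>>> servo_tool(plan=[[-15,-20,20,0,-1],[-30,-40,50,0,-1],[-50,-60,80,0,-1],[-70,-80,100,0,-1],[-90,-110,110,0,-1],[-110,-140,110,0,-1],[-130,-170,110,0,-1],[-150,-200,110,0,-1],[-170,-230,110,0,-1],[-180,-250,110,0,-1]])

```text
clock: 34.05
position: [0.4335, -0.374, 0.2484]
tool_rot: [-3.141, 0.002, 1.521]
force: [0.2, -0.9, -0.3]
grip_width: 0.0853
```

>>> servo_tool(plan=[[-10,-30,0,-0.05,-1],[-20,-60,0,-0.1,-1],[-30,-90,0,-0.15,-1],[-40,-120,0,-0.2,-1],[-50,-150,0,-0.25,-1],[-60,-170,0,-0.3,-1],[-60,-170,0,-0.3,-1],[-60,-170,0,-0.3,-1],[-60,-170,0,-0.3,-1],[-60,-170,0,-0.3,-1]])

```text
clock: 34.88
position: [0.3771, -0.5399, 0.2481]
tool_rot: [3.141, -0.0, 1.226]
force: [-0.6, -0.3, 0.1]
grip_width: 0.0855
```

```bash
python3 - <<'E'
from h import *
o=bot.observe(); print(o["clock"],o["position"],o["force"],o["grip_width"])
a=bot.grab_frame("side"); cv2.imwrite("pics/s18.png",cv2.resize(a[150:390,170:510],None,fx=2.3,fy=2.3))
a=bot.grab_frame("top"); cv2.imwrite("pics/t18.png",cv2.resize(a[110:290,190:470],None,fx=2.8,fy=2.8))
E
```

```text
34.8833 [ 0.37713943 -0.53991307  0.24808448] [-0.58037242 -0.25326951  0.11715802] 0.08548125167829763
```

View pics/s18.png

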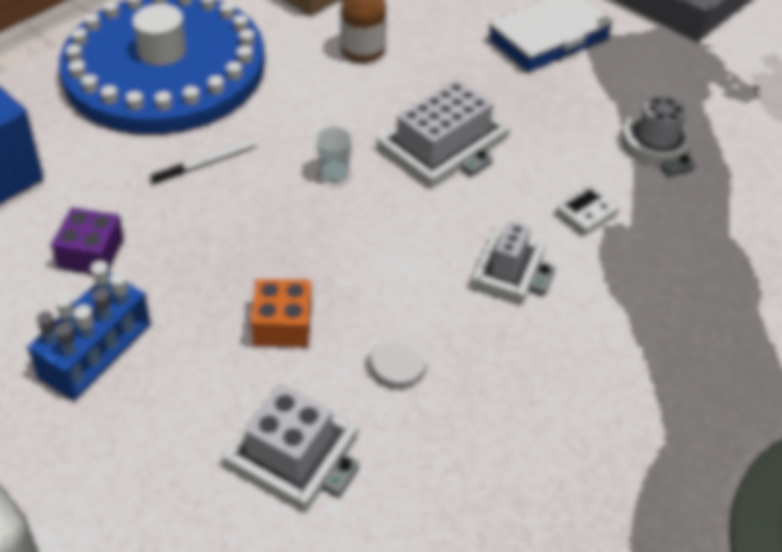

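View pics/t18.png

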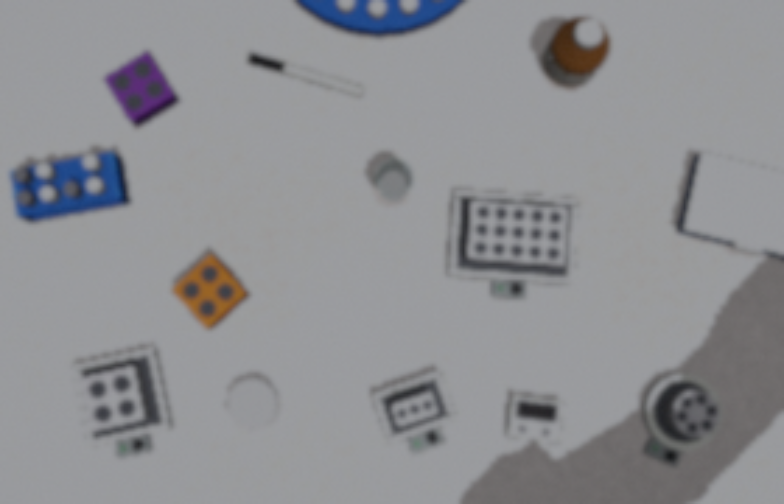

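```bash
python3 - <<'E'
from h import *
f=lambda x,y:plane("top",[(x/2.8-.3+190,y/2.8-.3+110)],.054)[0]*1000
print("round",f(695,412),"sq",f(110,398),"long",f(517,232),"bar",f(415,410))
print(bot.job_done())
E
```

```text
round [ 439.94702796 -302.14261336   54.        ] sq [436.12873231 289.49718983  54.        ] long [ 617.19525043 -120.06394898   54.        ] bar [433.41557553 -20.26338752  54.        ]
the job is handed in; nothing more can be done
None
```

I took the stack apart from the top down (narrow, round, square, long) and set each block in the warmer recess with its shape. I handed the job in at about 35 s.

- **Seating:** The last side and top pictures show all four blocks upright and flat inside their rims. By the top camera each block is within about 2 mm of its recess centre, and the fit has 8 mm to spare.
- **Bystanders:** The beaker, the blue rack and the orange and purple look-alikes look unmoved in the pictures; I did not measure them. The arm ended clear, with the gripper open and touching nothing.
- **Hard contact:** The narrow block met its recess floor harder than I meant. The wrist force read 67 N, below the 120 N limit. I backed off, and it was seated flat in the next picture. For the other three blocks I slowed the last few millimetres, and contact stayed at 35 N or less.
- **Floor height:** I first took the recess floor to be 9 mm above the bench. Contact with the round, square and long blocks put it at about 14 mm, which explains that contact. For the narrow block it worked out at about 12 mm; I put the difference down to slip in the grip and did not check it.

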